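Line up the stock cartons by height

ROBOT

A 6-joint arm with a two-finger parallel gripper is mounted at the origin on the work surface. World frame = base frame: x ahead of the robot, y to its left, z up, the work surface at z = 0. Lengths are in m, angles in rad, forces in N, time in s.
With the tool pointing down it reaches from about 0.375 to 0.975 m from the base axis. Payload 3.8 kg.
Tool frame: the origin (TCP) lies at the centre of the arm's flange, where the gripper is bolted on; the fingertips stand 166 mm ahead of it and the grasp point (between the pads) lies 147 mm ahead of it (r.tip_extent is the distance from the TCP to the fingertips, in m); x points along the fingers, y is the direction in which the jaws open and shut, and the axes are right-handed (so a half turn about x gives the same grasp; the last joint's range is limited). The gripper opens to 88 mm and grips with 3 to 60 N. Pads are 18 mm wide; open, the fingers measure 123 mm over their backs; the gripper's body (75 mm by 187 mm) begins 45 mm behind the grasp point.
Start: joints at [1.091, 0.264, 1.604, -0, 1.274, -0.037], TCP at [0.289, 0.61, 0.405] pointing down, gripper open.
Joint ranges: [-2.63, 2.63], [-0.94, 2.18], [0.31, 2.57], [-1.31, 4.45], [0, 2.66], [-2.55, 2.55]. Speed limits (rad/s): [2.57, 2.57, 3.14, 3.14, 3.14, 3.14].

INTERFACE

Orientations are given as a 3x3 rotation matrix whose columns are the frame's x, y, z axes.
In Python, from cell import status, cams, close_job, r gives the robot as it stands.
- The arm moves only by the tool play_rows, never from a script. Its arguments are lists of equal length, an entry for each row: "grip": the opening, from 0 (shut) to 1 (fully open); "dp": the shift along the tool's x, y, z in m, a list of three; "delta_rot": the turn, a rotation vector about the tool's x, y, z in rad, a list of three. In form: {"grip": [grip, ...], "dp": [[tx, ty, tz], ...], "delta_rot": [[rx, ry, rz], ...]}. A call has 1 to 8 rows; each row shifts and turns the commanded pose from where the row before left it, along the tool's axes as they then stand; what a row does not reach is not made up. A row lasts 1/8 s, in which the tool goes at most 62.5 mm and 10.7 degrees, less where a joint would pass 70% of its speed; a pose out of reach is approached as far as the arm can. A call with a gripper value outside its range is refused whole. The fingers move at their own pace and stop on an object; "force" is the grip in N (left out, the last holds). Time passes only in rows, so rows that do not move let the fingers close. It gives the time, the measured TCP pose, the force and the opening at its end, in the units of the state.
- status.sense(): the state, without advancing time (a new reading comes with each control period).
- cams.capture(name): name is "scene" or "top" or "wrist"; returns the picture (480x640x3 uint8, blue, green, red); there is no depth.
- cams.camera_model(name): a dict with "vertical_fov" (degrees; the focal length in pixels is half the picture's height over the tangent of half this angle, whatever the lens; pixels are square), "cx", "cy" (the principal point, pixels), "D" ([k1, k2, p1, p2, k3] as OpenCV has them; the pictures are not rectified), "eye" and "orientation" of the camera in the world; the wrist camera has in their place "mount" (4x4, takes a point from camera to tool coordinates, whose origin is the TCP and whose axes are the tool frame's). Camera axes: x right, y down, z forward; pixel columns grow to the right and rows downward; lengths in m; the calibration is good to about 2 mm. A picture is of the moment at which its call begins: read the wrist's pose just before it. camera_model takes no time and is no camera call.
- close_job(): hands the job in, once; it reports no verdict.
The state is a dict: "clock": time; "q": joint angles; "qvel": joint speeds; "tau": joint torques, N m; "tcp_pos": TCP position; "eef_rot": TCP orientation; "contact_force": force on the tool from outside, world axes, zero at the start; "torque": the same for the moment, N m; "gripper_width": finger opening in m.
Only numpy, scipy, OpenCV 4.12 (cv2) and the standard library are available. Lean on these libraries where they do the work, as an engineer would, in place of code of your own. Each camera call takes 0.05 s, during which the arm holds its last target. There are 200 camera calls.

TASK

Line up the four cardboard cartons on the shelf board in order of height, the tallest next to the steel bookend and each next one shorter, so that every paper mark carries one carton, upright, centred on its mark and squared to it, long side along the row. Do not tip any carton over, and leave the glass jar standing where it is.

Things in the scene. Friction and masses are not known exactly. Their poses are not given: they have to be found in the camera images.
- carton_a: The tallest of four loose brown cardboard cartons, 125 mm high, standing upright on the table; footprint 40 mm (its x) by 60 mm (its y), 200 g or so. Origin: centre of its underside; z up. Closed, stiff, blank paper labels low on its 60 mm wide sides.
- carton_b: The second tallest of four loose brown cardboard cartons, 100 mm high, standing upright on the table; footprint 40 mm (its x) by 60 mm (its y), 160 g or so. Origin: centre of its underside; z up. Closed, stiff, blank paper labels low on its 60 mm wide sides.
- carton_c: The third tallest of four loose brown cardboard cartons, 75 mm high, standing upright on the table; footprint 40 mm (its x) by 60 mm (its y), 120 g or so. Origin: centre of its underside; z up. Closed, stiff, blank paper labels low on its 60 mm wide sides.
- carton_d: The shortest of four loose brown cardboard cartons, 50 mm high, standing upright on the table; footprint 40 mm (its x) by 60 mm (its y), 80 g or so. Origin: centre of its underside; z up. Closed, stiff, blank paper labels low on its 60 mm wide sides.
- mark1: Blank white paper mark, 52 mm (its x) by 72 mm (its y), flat on top of a fixed wooden shelf board 18 mm high, 100 mm wide and 520 mm long that lies beyond the cartons. An end mark of the row. Marks 1 to 4 stand in this order along the board's length, 95 mm apart, towards their own -y; all have the same yaw. Origin: centre of the mark, at the board's top surface (z = 18 mm).
- mark2: Blank white paper mark, 52 mm (its x) by 72 mm (its y), flat on top of a fixed wooden shelf board 18 mm high, 100 mm wide and 520 mm long that lies beyond the cartons. An inner mark of the row. Marks 1 to 4 stand in this order along the board's length, 95 mm apart, towards their own -y; all have the same yaw. Origin: centre of the mark, at the board's top surface (z = 18 mm).
- mark3: Blank white paper mark, 52 mm (its x) by 72 mm (its y), flat on top of a fixed wooden shelf board 18 mm high, 100 mm wide and 520 mm long that lies beyond the cartons. An inner mark of the row. Marks 1 to 4 stand in this order along the board's length, 95 mm apart, towards their own -y; all have the same yaw. Origin: centre of the mark, at the board's top surface (z = 18 mm).
- mark4: Blank white paper mark, 52 mm (its x) by 72 mm (its y), flat on top of a fixed wooden shelf board 18 mm high, 100 mm wide and 520 mm long that lies beyond the cartons. An end mark of the row. Marks 1 to 4 stand in this order along the board's length, 95 mm apart, towards their own -y; all have the same yaw. Origin: centre of the mark, at the board's top surface (z = 18 mm).
- bookend: Fixed dark steel bookend on the board: an upright plate 150 mm high, 80 mm across the board and 4 mm thick on a 50 mm wide foot. It stands beyond one end of the row of marks, 72.5 mm from the centre of the end mark: beyond mark1 on some days, beyond mark4 on others (a low wooden block, 25 mm high, is then at the other end). Origin: centre of the underside of its foot, on the board.
- jar: Loose amber glass jar with a black cap, 60 mm diameter, 85 mm high, standing among the cartons (so does a roll of tape, 72 mm diameter, 40 mm high). To be left where it is. Origin: centre of its underside.
There are look-alikes about, which are no part of the job. Leave any blue or turquoise look-alike of the carton_a alone.

How it is judged:
By the outcome, as a careful person would: the job done as asked, in the order asked, and still so for the second after the job is handed in, with the robot touching nothing.
It also fails if it takes over 115 s, if anything falls off the work surface, if the arm or the gripper's body presses on something with over 40 N, if the wrist force passes 120 N, or if a joint passes its speed limit or range.

## Working session

There is one attempt and no reset: what is moved stays moved. The work goes in short steps, Python scripts to look and compute and a tool call to move; the robot and the scene stay as the last step left them, time stands still between calls to the robot, and variables do not carry over. Pictures are saved under pics/ and viewed, about 12 in all and at most 16, crops included, and the job is handed in when it is done.

Besides the shell and the picture viewer there is one more tool, called after "Call:" as a command line: name --argument value ..., lists and objects as JSON in quotes. play_rows: Moves the arm, as the interface text tells. Its arguments: {"type":"object","properties":{"grip":{"type":"array","items":{"type":"number"}},"dp":{"type":"array","items":{"type":"array","items":{"type":"number"}}},"delta_rot":{"type":"array","items":{"type":"array","items":{"type":"number"}}},"force":{"type":"number"}},"required":["grip","dp","delta_rot"]}

```bash
ls; mkdir -p pics
python3 - <<'E'
from cell import status,cams,r
import cv2
for n in("scene","top"):
    cv2.imwrite(f"pics/{n}0.png",cams.capture(n)); print(n,cams.camera_model(n))
print(cams.camera_model("wrist")); print(status.sense())
E
```

```text
pics
scene {'vertical_fov': 50.64170309230903, 'cx': 314.53164489932607, 'cy': 233.0042144199882, 'D': array([-0.14655569,  0.        ,  0.        ,  0.        ,  0.        ]), 'eye': array([0.97875541, 0.08984976, 0.87217942]), 'orientation': array([[-0.20215057,  0.84084903, -0.50210363],
       [ 0.97934632,  0.17147007, -0.10713919],
       [-0.00399213, -0.51339159, -0.85814517]])}
top {'vertical_fov': 51.58037817657239, 'cx': 316.62113311527116, 'cy': 243.7398729982126, 'D': array([-0.05379519,  0.        ,  0.        ,  0.        ,  0.        ]), 'eye': array([0.38880517, 0.0161461 , 1.00104419]), 'orientation': array([[ 0.02126297, -0.99180821,  0.12595382],
       [-0.99970254, -0.02259747, -0.00917569],
       [ 0.01194677, -0.12572125, -0.99199367]])}
{'vertical_fov': 63.27344096534371, 'cx': 319.2108274913969, 'cy': 237.57190993526035, 'D': array([-0.01067118,  0.        ,  0.        ,  0.        ,  0.        ]), 'mount': array([[ 4.56176063e-04, -3.25441603e-01,  9.45562031e-01,
         2.07062992e-02],
       [ 9.99999665e-01, -4.94812114e-04, -6.52742324e-04,
        
[... 288 characters left out ...]
     1.27371405e+00, -3.69072105e-02]), 'qvel': array([ 4.87744638e-05, -1.18498781e-03, -1.93604146e-03,  4.37617079e-04,
        6.21936555e-04,  6.08621691e-04]), 'tau': array([ 8.21614162e-05, -5.03619719e+01, -3.58071649e+01,  7.30778603e-02,
        2.34173681e-02, -8.05454715e-05]), 'tcp_pos': array([0.28908579, 0.60963991, 0.40352701]), 'eef_rot': array([[-9.25398028e-04,  4.28464878e-01,  9.03557963e-01],
       [-1.77867791e-03,  9.03556215e-01, -4.28465871e-01],
       [-9.99997990e-01, -2.00364006e-03, -7.40481253e-05]]), 'contact_force': array([-0.51324895, -0.67372398, -0.04708155]), 'torque': array([ 0.02054009, -0.01554539,  0.05546339]), 'gripper_width': 0.08804843110073464}
```

View pics/top0.png

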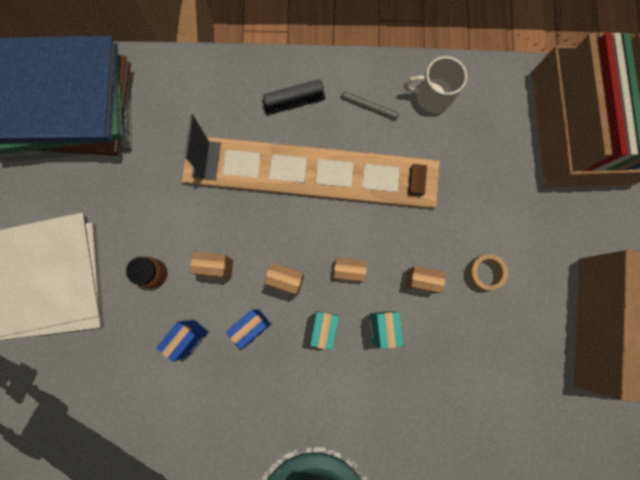

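View pics/scene0.png

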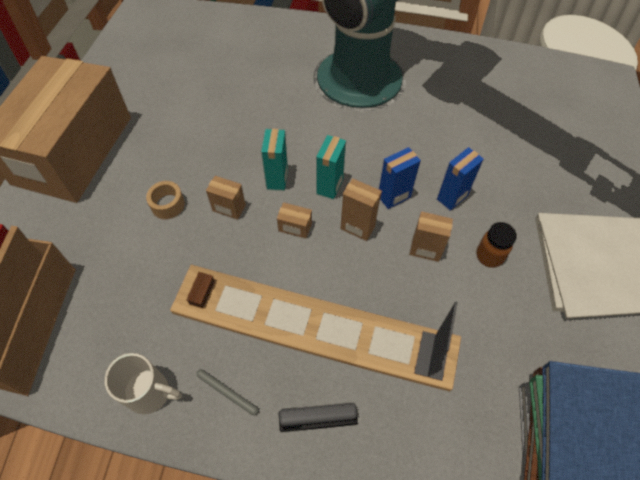

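The top view shows the board with four marks at pixels (242,164) to (381,178) and the bookend at the left (+y). The cartons are at (210,265), (284,279), (350,270) and (428,279). With the scene view, these read left to right as b, a, d, c.

```bash
cat > h.py <<'E'
import numpy as np,cv2
from cell import status,cams,r
from scipy.spatial.transform import Rotation as R
def cam(n,st=None):
    m=cams.camera_model(n); f=240/np.tan(np.radians(m["vertical_fov"]/2))
    K=np.array([[f,0,m["cx"]],[0,f,m["cy"]],[0,0,1]])
    if "mount" in m:
        st=st or status.sense(); M=m["mount"]
        Rt=st["eef_rot"]; return K,m["D"],Rt@M[:3,:3],Rt@M[:3,3]+st["tcp_pos"]
    return K,m["D"],m["orientation"],m["eye"]
def cast(c,px,z):
    K,D,O,e=c; u=cv2.undistortPoints(np.array(px,float).reshape(-1,1,2),K,D).reshape(-1,2)
    d=np.c_[u,np.ones(len(u))]@O.T
    return e+d*((z-e[2])/d[:,2])[:,None]
def proj(c,P):
    K,D,O,e=c; return cv2.projectPoints(((np.atleast_2d(P)-e)@O).reshape(-1,1,3),np.zeros(3),np.zeros(3),K,D)[0].reshape(-1,2)
def rect(P):
    """min rect of planar pts -> centre, yaw of long side (about +y, in (-90,90]), long, short"""
    (x,y),(w,h),a=cv2.minAreaRect((P[:,:2]*1000).astype(np.float32))
    if w<h: a+=90; w,h=h,w
    a=(a-90+90)%180-90   # yaw such that long axis = Rz(a) * y
    return np.array([x,y])/1000,a,w,h
def target(x,y,ztip,yaw):
    """tool down, jaws (tool y) along Rz(yaw)*x ; ztip = grasp point height. returns tool-frame dp, rotvec from now"""
    s=status.sense(); a=np.radians(yaw); X=np.array([0,0,-1.]);
    best=None
    for sg in(1,-1):
        Y=sg*np.array([np.cos(a),np.sin(a),0]); T=np.c_[X,Y,np.cross(X,Y)]
        rv=R.from_matrix(s["eef_rot"].T@T).as_rotvec()
        if best is None or np.linalg.norm(rv)<np.linalg.norm(best[0]): best=(rv,T)
    d=np.array([x,y,ztip+.147])-s["tcp_pos"]
    print("dp tool (current axes)",(s["eef_rot"].T@d).round(4),"after-turn axes",(best[1].T@d).round(4),"rot",best[0].round(4),"q",s["q"].round(2),"t",s["clock"])
E
python3 - <<'E'
from h import *
for n in("top","scene"):
    im=cv2.imread(f"pics/{n}0.png"); c=cam(n)
    hsv=cv2.cvtColor(im,cv2.COLOR_BGR2HSV)
    m=((hsv[...,1]<70)&(hsv[...,2]>135)).astype(np.uint8)
    for k in cv2.findContours(m,0,1)[0]:
        if 300<cv2.contourArea(k)<2500:
            P=cast(c,k.reshape(-1,2),.018); q=rect(P)
            if .45<q[0][0]<.9 and 55<q[2]<90: print(n,"mark",*[np.round(v,4) for v in q])
im=cv2.imread("pics/top0.png")[235:365,120:520]
cv2.imwrite("pics/crop.png",cv2.resize(im,None,fx=2,fy=2,interpolation=2))
E
```

```text
top mark [ 0.6524 -0.1204] -4.3342 71.2005 50.7123
top mark [ 0.6601 -0.0253] -3.9087 71.2313 51.0289
top mark [0.6676 0.0693] -5.1874 71.0762 50.9131
top mark [0.6755 0.1644] -4.3708 70.8787 50.2648
top mark [ 0.8809 -0.2602] -87.9383 88.0467 87.9136
scene mark [ 0.8274 -0.2747] -69.3897 89.7378 89.607
scene mark [0.6749 0.1609] -4.8936 72.0416 51.8792
scene mark [0.6672 0.0662] -4.4992 72.1284 52.2181
scene mark [ 0.6595 -0.0286] -4.4549 72.4081 52.4596
scene mark [ 0.6518 -0.1235] -4.5157 72.4226 52.331
```

View pics/crop.png

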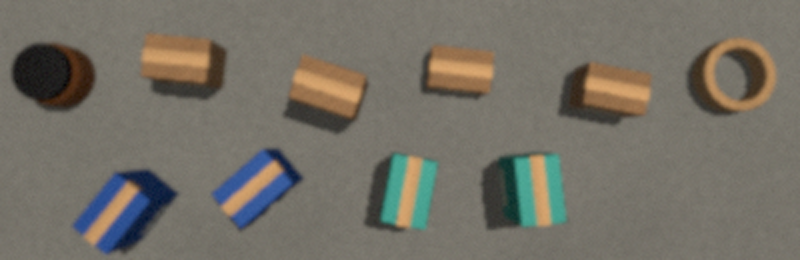

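Marks agree across the cameras within 3 mm, with a row yaw of about -4.6°. The cartons' tops are clearly visible, and the taller look-alikes stand about 90 mm nearer the robot.

Run:
```python
from h import *
im=cv2.imread("pics/top0.png"); c=cam("top"); hsv=cv2.cvtColor(im,cv2.COLOR_BGR2HSV)
H={'b':(.1,210,265),'a':(.125,284,279),'d':(.05,350,270),'c':(.075,428,279)}
for n,(h,u,v) in H.items():
    for vt in(70,100,120):
        m=((hsv[...,0]<25)&(hsv[...,1]>70)&(hsv[...,2]>vt)).astype(np.uint8)
        for k in cv2.findContours(m,0,1)[0]:
            if cv2.pointPolygonTest(k,(u,v),False)>=0:
                q=rect(cast(c,k.reshape(-1,2),h)); print(n,vt,*[np.round(x,4) for x in q])
m=((hsv[...,0]>80)&(hsv[...,0]<130)&(hsv[...,1]>100)&(hsv[...,2]>60)).astype(np.uint8)
m=cv2.morphologyEx(m,3,np.ones((13,13)))
for k in cv2.findContours(m[290:370,140:420],0,1,offset=(140,290))[0]:
    if cv2.contourArea(k)>200: print("look",*[np.round(x,4) for x in rect(cast(c,k.reshape(-1,2),.125))])
print(cast(c,[(145,272)],.085))
```

```text
b 70 [0.4608 0.1994] -3.8256 76.3126 43.1776
b 100 [0.4623 0.2056] -3.8305 63.8134 41.0464
b 120 [0.4628 0.2061] -3.0314 62.7497 39.7032
a 70 [0.4377 0.0652] -17.0627 64.1917 42.2631
a 100 [0.4385 0.065 ] -17.0659 64.1854 40.6032
a 120 [0.4392 0.0656] -17.0688 62.5145 39.4971
d 70 [ 0.4613 -0.057 ] -5.0933 64.0225 42.7328
d 100 [ 0.4622 -0.0578] -5.4798 62.7802 40.9522
d 120 [ 0.463  -0.0581] -6.8973 62.4336 40.3249
c 70 [ 0.4434 -0.2021] -9.57 65.2172 43.6424
c 100 [ 0.445  -0.2031] -10.9163 63.7315 40.9169
c 120 [ 0.4454 -0.2036] -10.7097 63.0345 39.7792
look [0.3269 0.2393] 52.9196 77.3679 52.6407
look [ 0.3519 -0.1178] -83.354 59.9681 47.8344
look [ 0.348  -0.0075] 80.3778 60.0231 40.6281
look [0.3499 0.1251] 42.8951 67.9598 40.7054
[[0.4451779  0.32408521 0.085     ]]
```

```bash
python3 -c "
from h import *
target(.439,.065,.23,-17)"
```

```text
dp tool (current axes) [ 0.0274 -0.4278  0.3688] after-turn axes [0.0265 0.3026 0.477 ] rot [1.4247e+00 1.4000e-03 1.7000e-03] q [ 1.09  0.26  1.61  0.    1.27 -0.04] t 0.1
```

Call:
play_rows --grip '[1, 1, 1, 1, 1, 1, 1, 1]' --dp '[[0.003, 0, 0], [0.003, 0, 0], [0.003, 0, 0], [0.003, 0, 0], [0.003, 0, 0], [0.003, 0, 0], [0.003, 0, 0], [0.003, 0, 0]]' --delta_rot '[[0.178, 0, 0], [0.178, 0, 0], [0.178, 0, 0], [0.178, 0, 0], [0.178, 0, 0], [0.178, 0, 0], [0.178, 0, 0], [0.178, 0, 0]]' --force 20

```text
clock: 1.1
tcp_pos: [0.2891, 0.6097, 0.3798]
eef_rot: [[-0.001, 0.955, -0.297], [-0.001, -0.297, -0.955], [-1.0, -0.0, 0.001]]
contact_force: [0.7, -0.4, -0.3]
gripper_width: 0.088
```

Call:
play_rows --grip '[1, 1, 1, 1, 1, 1, 1, 1]' --dp '[[0, 0.03, 0.048], [0, 0.03, 0.048], [0, 0.03, 0.048], [0, 0.03, 0.048], [0, 0.03, 0.048], [0, 0.03, 0.048], [0, 0.03, 0.048], [0, 0.03, 0.048]]' --delta_rot '[[0, 0, 0], [0, 0, 0], [0, 0, 0], [0, 0, 0], [0, 0, 0], [0, 0, 0], [0, 0, 0], [0, 0, 0]]'

```text
clock: 2.1
tcp_pos: [0.4066, 0.1708, 0.3805]
eef_rot: [[0.0, 0.957, -0.291], [-0.0, -0.291, -0.957], [-1.0, 0.0, 0.0]]
contact_force: [0.0, 1.7, 0.1]
gripper_width: 0.0881
```

```bash
python3 -c "
from h import *
target(.439,.065,.23,-17)"
```

```text
dp tool (current axes) [0.0035 0.0618 0.0918] after-turn axes [0.0035 0.0619 0.0917] rot [ 0.0012  0.     -0.0001] q [ 0.34 -0.17  2.11 -0.    1.21  0.64] t 2.1
```

Call:
play_rows --grip '[1, 1, 1]' --dp '[[0, 0.031, 0.046], [0, 0.031, 0.046], [0, 0, 0]]' --delta_rot '[[0, 0, 0], [0, 0, 0], [0, 0, 0]]'

```text
clock: 2.48
tcp_pos: [0.4397, 0.0634, 0.3805]
eef_rot: [[-0.0, 0.955, -0.298], [-0.001, -0.298, -0.955], [-1.0, 0.0, 0.001]]
contact_force: [-0.4, -0.7, -0.4]
gripper_width: 0.0884
```

```bash
cat >> h.py <<'E'
def tops(name,guess,h,vts=(90,110,130)):
    """look with wrist cam; brown top face nearest guess"""
    st=status.sense(); im=cams.capture("wrist"); cv2.imwrite(f"pics/{name}.png",im); c=cam("wrist",st)
    hsv=cv2.cvtColor(im,cv2.COLOR_BGR2HSV); g=proj(c,[*guess,h])[0]; print("guess px",g.round(0))
    for vt in vts:
        m=((hsv[...,0]<25)&(hsv[...,1]>70)&(hsv[...,2]>vt)).astype(np.uint8)
        for k in cv2.findContours(m,0,1)[0]:
            if cv2.pointPolygonTest(k,tuple(map(float,g)),True)>=-15 and cv2.contourArea(k)>500:
                print(vt,*[np.round(x,4) for x in rect(cast(c,k.reshape(-1,2),h))])
def marks(name):
    st=status.sense(); im=cams.capture("wrist"); cv2.imwrite(f"pics/{name}.png",im); c=cam("wrist",st)
    hsv=cv2.cvtColor(im,cv2.COLOR_BGR2HSV); m=((hsv[...,1]<70)&(hsv[...,2]>135)).astype(np.uint8)
    for k in cv2.findContours(m,0,1)[0]:
        if cv2.contourArea(k)>1500: print("white",*[np.round(x,4) for x in rect(cast(c,k.reshape(-1,2),.018))])
E
python3 -c "
from h import *
tops('wa',(.439,.065),.125)
print(status.sense()['tcp_pos'])"
```

```text
guess px [317. 242.]
90 [0.4387 0.0662] -16.6853 64.9917 40.0961
110 [0.4381 0.0645] -17.3824 61.137 39.5665
130 [0.4518 0.0763] -16.0234 27.8812 19.7417
[0.43931034 0.06501297 0.3803704 ]
```

View pics/wa.png

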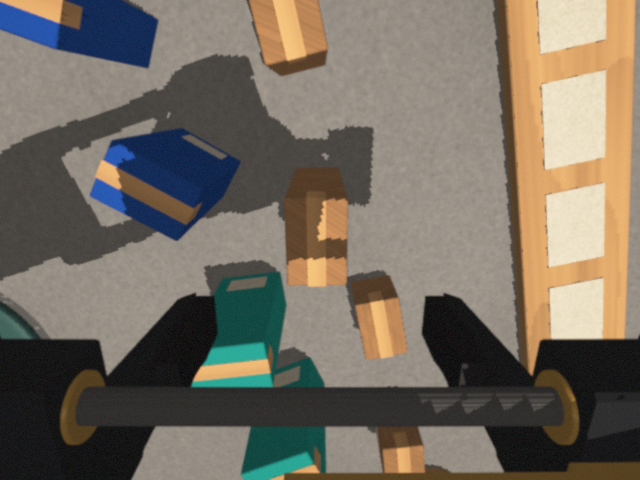

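The wrist look shows carton_a's top at (317,240). It agrees with the top view: (0.4385, 0.065), yaw -17°. Descending.

Call:
play_rows --grip '[0.75, 0.75, 0.75, 0.75, 0.75, 0, 0, 0]' --dp '[[0.03, 0, 0], [0.04, 0, 0], [0.036, 0, 0], [0.03, 0, 0], [0, 0, 0], [0, 0, 0], [0, 0, 0], [0, 0, 0]]' --delta_rot '[[0, 0, 0], [0, 0, 0], [0, 0, 0], [0, 0, 0], [0, 0, 0], [0, 0, 0], [0, 0, 0], [0, 0, 0]]'

```text
clock: 3.52
tcp_pos: [0.4398, 0.0667, 0.2461]
eef_rot: [[0.002, 0.957, -0.292], [0.0, -0.292, -0.957], [-1.0, 0.002, -0.001]]
contact_force: [0.8, 0.1, 0.1]
gripper_width: 0.04
```

Call:
play_rows --grip '[0, 0, 0, 0]' --dp '[[0, 0, 0], [0, 0, 0], [-0.02, 0, 0], [-0.04, 0, 0]]' --delta_rot '[[0, 0, 0], [0, 0, 0], [0, 0, 0], [0, 0, 0]]'

```text
clock: 4.03
tcp_pos: [0.4377, 0.0662, 0.303]
eef_rot: [[-0.006, 0.956, -0.292], [-0.001, -0.292, -0.956], [-1.0, -0.005, 0.002]]
contact_force: [0.1, 0.1, -3.0]
gripper_width: 0.0401
```

```bash
python3 -c "
from h import *
print(status.sense()['gripper_width'])
target(.66,.158,.098+.06,-4.6)"
```

```text
0.04008361680217023
dp tool (current axes) [-0.0034  0.1858 -0.1527] after-turn axes [-0.002   0.2142 -0.1093] rot [-0.216   0.0018  0.0056] q [ 0.09 -0.09  2.19 -0.    1.05  0.39] t 4.025
```

Call:
play_rows --grip '[0, 0, 0, 0, 0, 0, 0, 0]' --dp '[[0, 0, 0], [0, 0, 0], [0, 0.036, -0.018], [0, 0.036, -0.018], [0, 0.036, -0.018], [0, 0.036, -0.018], [0, 0.036, -0.018], [0, 0.034, -0.018]]' --delta_rot '[[-0.108, 0, 0], [-0.108, 0, 0], [0, 0, 0], [0, 0, 0], [0, 0, 0], [0, 0, 0], [0, 0, 0], [0, 0, 0]]'

```text
clock: 5.03
tcp_pos: [0.6621, 0.1572, 0.3035]
eef_rot: [[-0.002, 0.997, -0.08], [-0.001, -0.08, -0.997], [-1.0, -0.002, 0.001]]
contact_force: [0.8, 0.0, -2.8]
gripper_width: 0.0397
```

Call:
play_rows --grip '[0, 0]' --dp '[[0, 0, 0], [0, 0, 0]]' --delta_rot '[[0, 0, 0], [0, 0, 0]]'

```text
clock: 5.28
tcp_pos: [0.6605, 0.1567, 0.3034]
eef_rot: [[-0.003, 0.997, -0.08], [-0.001, -0.08, -0.997], [-1.0, -0.003, 0.001]]
contact_force: [-0.6, 0.3, -2.5]
gripper_width: 0.0399
```

```bash
python3 -c "
from h import *
marks('wm1')
print(status.sense()['tcp_pos'])
target(.6755,.163,.158,-4.6)"
```

```text
white [ 0.5807 -0.0438] -4.3235 52.5117 52.3536
white [0.5096 0.1017] -87.01 232.1404 117.6325
white [0.6745 0.1621] -4.0106 71.9538 51.4359
white [0.5305 0.2148] -88.8082 84.3778 76.7942
white [0.6838 0.159 ] 85.3583 458.0618 280.2487
[0.66018591 0.15661613 0.303687  ]
dp tool (current axes) [-0.0014  0.0148 -0.0076] after-turn axes [-0.0013  0.0148 -0.0076] rot [0.0001 0.0008 0.0024] q [ 0.2   0.35  1.69 -0.    1.11  0.28] t 5.325
```

View pics/wm1.png

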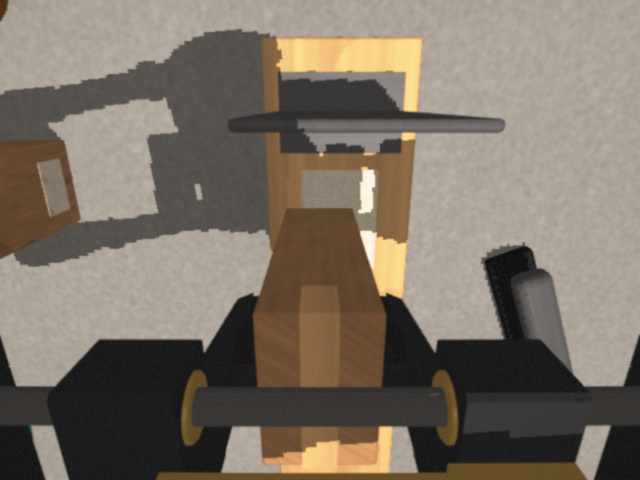

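Call:
play_rows --grip '[0, 0, 0, 0, 0, 0, 0]' --dp '[[0, 0.0142, -0.0083], [0.02, 0, 0], [0.01, 0, 0], [0.004, 0, 0], [0.002, 0, 0], [0, 0, 0], [0, 0, 0]]' --delta_rot '[[0, 0, 0], [0, 0, 0], [0, 0, 0], [0, 0, 0], [0, 0, 0], [0, 0, 0], [0, 0, 0]]'

```text
clock: 6.2
tcp_pos: [0.6762, 0.1642, 0.2693]
eef_rot: [[0.001, 0.997, -0.08], [0.0, -0.08, -0.997], [-1.0, 0.001, -0.0]]
contact_force: [-0.1, -0.6, -2.1]
gripper_width: 0.0398
```

Call:
play_rows --grip '[0, 0]' --dp '[[0.0015, 0, 0], [0, 0, 0]]' --delta_rot '[[0, 0, 0], [0, 0, 0]]'

```text
clock: 6.45
tcp_pos: [0.676, 0.1642, 0.2673]
eef_rot: [[0.0, 0.997, -0.08], [0.0, -0.08, -0.997], [-1.0, 0.0, -0.0]]
contact_force: [0.4, -0.3, -2.5]
gripper_width: 0.0399
```

Call:
play_rows --grip '[0, 0]' --dp '[[0.002, -0.0008, 0], [0, 0, 0]]' --delta_rot '[[0, 0, 0], [0, 0, 0]]'

```text
clock: 6.7
tcp_pos: [0.675, 0.1643, 0.2649]
eef_rot: [[-0.001, 0.997, -0.08], [-0.0, -0.08, -0.997], [-1.0, -0.001, 0.0]]
contact_force: [-0.1, -0.3, -3.3]
gripper_width: 0.0396
```

Call:
play_rows --grip '[0, 0]' --dp '[[0.001, 0, 0], [0, 0, 0]]' --delta_rot '[[0, 0, 0], [0, 0, 0]]'

```text
clock: 6.95
tcp_pos: [0.6752, 0.1643, 0.2643]
eef_rot: [[0.0, 0.997, -0.08], [0.0, -0.08, -0.997], [-1.0, 0.0, -0.0]]
contact_force: [-1.1, 0.0, -3.5]
gripper_width: 0.0402
```

Call:
play_rows --grip '[0, 0, 0.3, 0.6, 0.75, 0.75, 0.75]' --dp '[[0.0006, 0, 0], [0, 0, 0], [0, 0, 0], [0, 0, 0], [0, 0, 0], [0, 0, 0], [-0.03, 0, 0]]' --delta_rot '[[0, 0, 0], [0, 0, 0], [0, 0, 0], [0, 0, 0], [0, 0, 0], [0, 0, 0], [0, 0, 0]]'

```text
clock: 7.82
tcp_pos: [0.6738, 0.164, 0.2904]
eef_rot: [[-0.006, 0.997, -0.08], [-0.001, -0.08, -0.997], [-1.0, -0.006, 0.002]]
contact_force: [-0.4, -0.3, -0.2]
gripper_width: 0.066
```

Call:
play_rows --grip '[0.75, 0.75, 1, 1]' --dp '[[-0.05, 0, 0], [-0.05, 0, 0], [0, 0, 0], [0, 0, 0]]' --delta_rot '[[0, 0, 0], [0, 0, 0], [0, 0, 0], [0, 0, 0]]'

```text
clock: 8.32
tcp_pos: [0.675, 0.1642, 0.3935]
eef_rot: [[0.0, 0.997, -0.08], [0.0, -0.08, -0.997], [-1.0, 0.0, -0.0]]
contact_force: [0.3, -0.9, -0.5]
gripper_width: 0.0841
```

```bash
python3 -c "
from h import *
tops('wa2',(.675,.1635),.143)
target(.4628,-.058,.20,-6+90)
print(proj(cam('top'),[.489,.27,0])); print(cast(cam('top'),[(489,272)],.04))"
```

```text
guess px [319. 248.]
90 [0.6729 0.1436] -4.6197 174.1753 64.8297
110 [0.6729 0.143 ] -4.6197 173.0548 64.8297
130 [0.6717 0.1286] -4.6394 142.3832 64.8353
dp tool (current axes) [ 0.0456 -0.1934  0.2384] after-turn axes [ 0.045  -0.2431 -0.1875] rot [-1.546e+00 -1.200e-03  2.300e-03] q [0.2  0.31 1.57 0.   1.26 0.28] t 8.375
[[186.61333801 253.96957585]]
[[ 0.46275903 -0.33135288  0.04      ]]
```

Call:
play_rows --grip '[1, 1, 1, 1, 1, 1, 1, 1]' --dp '[[0, -0.0322, 0.0397], [0, -0.0322, 0.0397], [0, -0.0322, 0.0397], [0, -0.0322, 0.0397], [0, -0.0322, 0.0397], [0, -0.0322, 0.0397], [0, 0, 0], [0, 0, 0]]' --delta_rot '[[0, 0, 0], [0, 0, 0], [0, 0, 0], [0, 0, 0], [0, 0, 0], [0, 0, 0], [-0.172, 0, 0], [-0.172, 0, 0]]'

```text
clock: 9.38
tcp_pos: [0.4623, -0.0583, 0.3914]
eef_rot: [[-0.004, 0.964, 0.265], [0.001, 0.265, -0.964], [-1.0, -0.003, -0.002]]
contact_force: [0.3, 0.9, 0.3]
gripper_width: 0.088
```

Call:
play_rows --grip '[1, 1, 1, 1, 1, 1, 1, 1]' --dp '[[0.005, 0, 0], [0.005, 0, 0], [0.005, 0, 0], [0.005, 0, 0], [0.005, 0, 0], [0.01, 0, 0], [0.01, 0, 0], [0, 0, 0]]' --delta_rot '[[-0.172, 0, 0], [-0.172, 0, 0], [-0.172, 0, 0], [-0.172, 0, 0], [-0.172, 0, 0], [-0.171, 0, 0], [-0.171, 0, 0], [0, 0, 0]]'

```text
clock: 10.38
tcp_pos: [0.4624, -0.0575, 0.3458]
eef_rot: [[-0.006, 0.106, 0.994], [0.001, 0.994, -0.106], [-1.0, 0.0, -0.006]]
contact_force: [0.3, -0.0, -1.0]
gripper_width: 0.088
```

```bash
python3 -c "
from h import *
tops('wd',(.4628,-.058),.05)
marks('wdm')
im=cams.capture('top'); cv2.imwrite('pics/top1.png',im)
print(status.sense()['tcp_pos'])"
```

```text
guess px [319. 228.]
90 [ 0.465  -0.0601] -6.1373 60.6618 31.9373
110 [ 0.4684 -0.0604] -6.1373 60.6618 25.1184
130 [ 0.4711 -0.0604] -6.1373 59.9274 19.7402
white [ 0.7164 -0.0896] -5.8974 389.6451 70.6794
white [0.3453 0.0504] 78.1903 54.802 24.0516
white [ 0.4475 -0.0661] -1.6785 585.6469 307.0343
[ 0.46341633 -0.05769115  0.34805472]
```

View pics/wd.png

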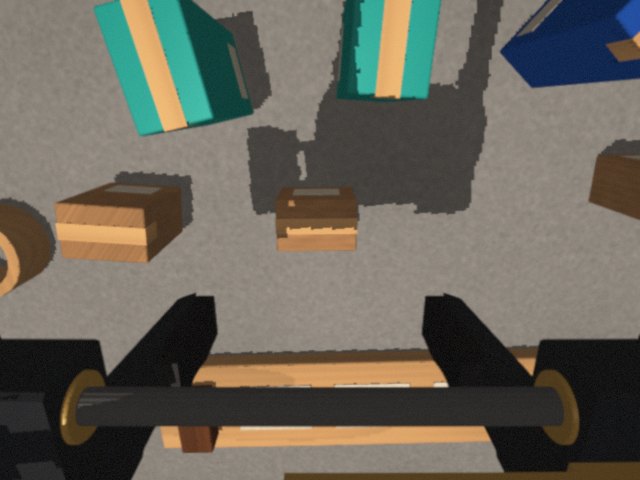

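carton_d is at (317,218), partly in shadow, with centre about (0.4615, -0.060) and yaw -6.1°. The jaws are aligned along its 60 mm side and clear of the look-alikes.

Call:
play_rows --grip '[1, 1, 1, 1, 1, 1, 0, 0]' --dp '[[0.03, -0.0025, -0.001], [0.05, 0, 0], [0.05, 0, 0], [0.025, 0, 0], [0.01, 0, 0], [0, 0, 0], [0, 0, 0], [0, 0, 0]]' --delta_rot '[[0, 0, 0], [0, 0, 0], [0, 0, 0], [0, 0, 0], [0, 0, 0], [0, 0, 0], [0, 0, 0], [0, 0, 0]]'

```text
clock: 11.52
tcp_pos: [0.4632, -0.0603, 0.185]
eef_rot: [[0.003, 0.105, 0.994], [-0.001, 0.994, -0.105], [-1.0, -0.0, 0.003]]
contact_force: [-0.2, -0.1, -0.2]
gripper_width: 0.0703
```

Call:
play_rows --grip '[0, 0]' --dp '[[0, 0, 0], [0, 0, 0]]' --delta_rot '[[0, 0, 0], [0, 0, 0]]'

```text
clock: 11.78
tcp_pos: [0.4628, -0.0602, 0.1844]
eef_rot: [[0.001, 0.105, 0.995], [-0.0, 0.995, -0.105], [-1.0, -0.0, 0.001]]
contact_force: [-1.9, 0.1, 5.1]
gripper_width: 0.0598
```

Call:
play_rows --grip '[0, 0, 0]' --dp '[[-0.02, 0, 0], [-0.06, 0, 0], [-0.02, 0, 0]]' --delta_rot '[[0, 0, 0], [0, 0, 0], [0, 0, 0]]'

```text
clock: 12.15
tcp_pos: [0.4635, -0.0603, 0.2869]
eef_rot: [[0.005, 0.105, 0.994], [-0.001, 0.995, -0.105], [-1.0, -0.0, 0.005]]
contact_force: [-0.1, -0.3, -0.4]
gripper_width: 0.0599
```

```bash
python3 -c "
from h import *
print(status.sense()['gripper_width'])
target(.60,-.118,.135,90-4.6)
c=cam('top'); im=cv2.imread('pics/top1.png')
p=proj(c,[.675,.163,.143])[0]; print(p)
x,y=map(int,p); cv2.imwrite('pics/ctop1.png',cv2.resize(im[y-50:y+50,x-65:x+65],None,fx=5,fy=5,interpolation=2))"
```

```text
0.0599086879883043
dp tool (current axes) [ 0.0057 -0.0431  0.1418] after-turn axes [ 0.0049 -0.0465  0.1407] rot [-0.0245  0.0052  0.0005] q [-0.18 -0.03  2.16 -0.    1.   -1.65] t 12.15
[232.29274925 143.59385016]
```

View pics/ctop1.png

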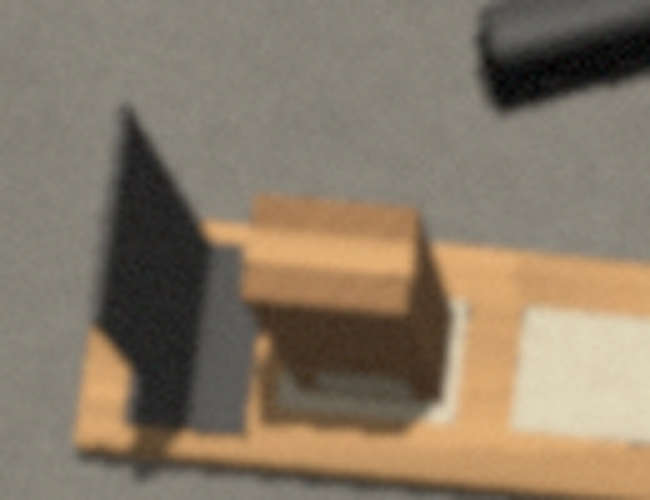

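Call:
play_rows --grip '[0, 0, 0, 0, 0, 0]' --dp '[[0, 0, 0], [0, -0.0155, 0.047], [0, -0.0155, 0.047], [0, -0.0155, 0.047], [0, 0, 0], [0, 0, 0]]' --delta_rot '[[-0.0245, 0.005, 0], [0, 0, 0], [0, 0, 0], [0, 0, 0], [0, 0, 0], [0, 0, 0]]'

```text
clock: 12.9
tcp_pos: [0.5978, -0.1175, 0.2803]
eef_rot: [[-0.01, 0.08, 0.997], [0.002, 0.997, -0.08], [-1.0, 0.001, -0.01]]
contact_force: [-0.4, -0.0, -1.0]
gripper_width: 0.0594
```

```bash
python3 -c "
from h import *
marks('wm4')
print(status.sense()['tcp_pos'])
target(.6521+.001,-.122,.04+.05,90-4.6)"
```

```text
white [ 0.7733 -0.1289] -4.7205 213.817 47.0899
white [0.6666 0.067 ] -4.7331 72.3146 51.8972
white [ 0.6587 -0.0274] -4.6901 71.8596 51.6941
white [0.538  0.0499] 85.3718 138.1511 99.1238
white [ 0.4842 -0.0394] -13.6238 76.6829 56.9017
white [ 0.569  -0.2252] 70.9189 298.5646 188.5505
[ 0.59759206 -0.11729355  0.28085279]
dp tool (current axes) [ 0.0433 -0.0003  0.0561] after-turn axes [ 0.0439 -0.0002  0.0557] rot [ 0.0003 -0.0093 -0.0008] q [-0.23  0.25  1.86 -0.    1.04 -1.72] t 12.95
```

View pics/wm4.png

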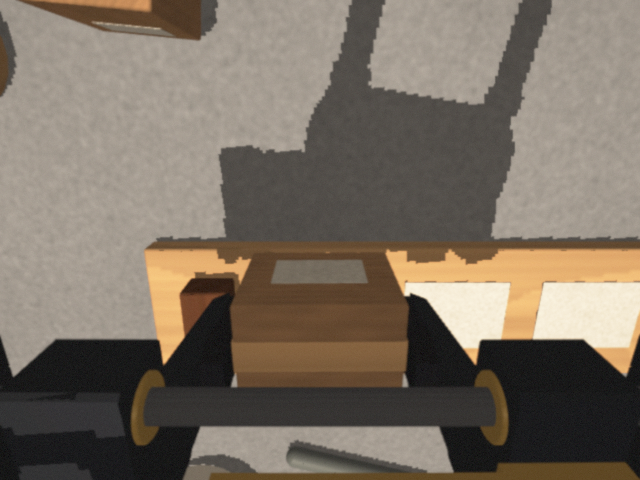

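Call:
play_rows --grip '[0, 0, 0, 0, 0, 0, 0]' --dp '[[0, 0, 0.0275], [0, -0.0002, 0.0275], [0.03, 0, 0], [0.03, 0, 0], [0.013, 0, 0], [0, 0, 0], [0, 0, 0]]' --delta_rot '[[0, -0.009, 0], [0, 0, 0], [0, 0, 0], [0, 0, 0], [0, 0, 0], [0, 0, 0], [0, 0, 0]]'

```text
clock: 13.82
tcp_pos: [0.6546, -0.1224, 0.2113]
eef_rot: [[0.006, 0.08, 0.997], [-0.001, 0.997, -0.08], [-1.0, -0.0, 0.006]]
contact_force: [-0.2, -0.2, -0.2]
gripper_width: 0.06
```

Call:
play_rows --grip '[0, 0]' --dp '[[0.001, 0, 0], [0, 0, 0]]' --delta_rot '[[0, 0, 0], [0, 0, 0]]'

```text
clock: 14.08
tcp_pos: [0.6546, -0.1225, 0.2099]
eef_rot: [[0.006, 0.08, 0.997], [-0.001, 0.997, -0.08], [-1.0, -0.0, 0.006]]
contact_force: [0.1, -0.0, -1.0]
gripper_width: 0.0597
```

Call:
play_rows --grip '[0, 0, 0]' --dp '[[0.004, 0, -0.002], [0, 0, 0], [0, 0, 0]]' --delta_rot '[[0, 0.006, 0], [0, 0, 0], [0, 0, 0]]'

```text
clock: 14.45
tcp_pos: [0.6522, -0.1223, 0.2047]
eef_rot: [[-0.002, 0.08, 0.997], [0.0, 0.997, -0.08], [-1.0, 0.0, -0.002]]
contact_force: [-0.2, -0.0, -0.9]
gripper_width: 0.0599
```

Call:
play_rows --grip '[0, 0, 0]' --dp '[[0.002, 0, 0], [0, 0, 0], [0, 0, 0]]' --delta_rot '[[0, 0, 0], [0, 0, 0], [0, 0, 0]]'

```text
clock: 14.82
tcp_pos: [0.6523, -0.1222, 0.2028]
eef_rot: [[-0.002, 0.08, 0.997], [0.0, 0.997, -0.08], [-1.0, 0.0, -0.002]]
contact_force: [-0.0, -1.1, -1.1]
gripper_width: 0.0599
```

Call:
play_rows --grip '[0, 0, 0.75, 0.85, 0.85, 0.85, 0.85, 0.85]' --dp '[[0.0005, 0, 0], [0, 0, 0], [0, 0, 0], [0, 0, 0], [0, 0, 0], [0, 0, 0], [-0.03, 0, 0], [-0.05, 0, 0]]' --delta_rot '[[0, 0, 0], [0, 0, 0], [0, 0, 0], [0, 0, 0], [0, 0, 0], [0, 0, 0], [0, 0, 0], [0, 0, 0]]'

```text
clock: 15.82
tcp_pos: [0.6512, -0.122, 0.2804]
eef_rot: [[-0.008, 0.08, 0.997], [0.002, 0.997, -0.08], [-1.0, 0.001, -0.008]]
contact_force: [1.4, -0.2, -0.3]
gripper_width: 0.075
```

```bash
python3 -c "
from h import *
target(.445,-.203,.20,90-10.7)"
```

```text
dp tool (current axes) [-0.0652 -0.0972 -0.1995] after-turn axes [-0.0666 -0.1179 -0.1876] rot [ 0.1064 -0.0077 -0.0005] q [-0.22  0.34  1.74 -0.    1.06 -1.71] t 15.825
```

Call:
play_rows --grip '[1, 1, 1, 1, 1, 1, 1]' --dp '[[-0.016, -0.0243, -0.05], [-0.016, -0.0243, -0.05], [-0.016, -0.0243, -0.05], [-0.016, -0.0243, -0.05], [0, 0, 0], [0, 0, 0], [0, 0, 0]]' --delta_rot '[[0, 0, 0], [0, 0, 0], [0, 0, 0], [0, 0, 0], [0.106, 0, 0], [0, 0, 0], [0, 0, 0]]'

```text
clock: 16.7
tcp_pos: [0.4457, -0.203, 0.3467]
eef_rot: [[-0.002, 0.183, 0.983], [0.0, 0.983, -0.183], [-1.0, -0.0, -0.002]]
contact_force: [0.3, -0.4, 0.1]
gripper_width: 0.0883
```

```bash
python3 -c "
from h import *
tops('wc',(.445,-.203),.075,(80,90,110))
s=status.sense();print(s['tcp_pos'],s['eef_rot'].round(3).tolist())"
```

```text
guess px [319. 235.]
80 [ 0.4427 -0.2047] -10.5756 60.0578 39.9673
90 [ 0.4431 -0.2048] -10.5756 60.0578 39.2872
110 [ 0.4499 -0.2061] -10.5756 60.0578 25.4353
[ 0.44580676 -0.20291673  0.34652626] [[-0.002, 0.183, 0.983], [0.0, 0.983, -0.183], [-1.0, 0.0, -0.002]]
```

View pics/wc.png

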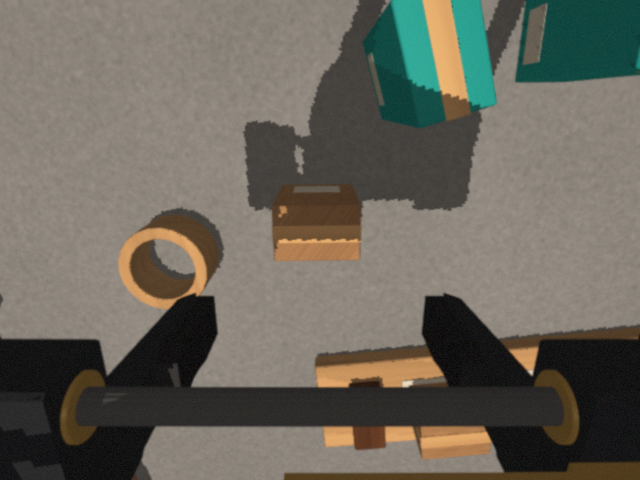

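carton_c is at (317,223), centre (0.443, -0.2045), yaw -10.6°; the tape roll at (165,265) is clear of the jaws.

Call:
play_rows --grip '[1, 1, 1, 1, 1, 0, 0, 0]' --dp '[[0.03, -0.0021, -0.0025], [0.05, 0, 0], [0.05, 0, 0], [0.0195, 0, 0], [0, 0, 0], [0, 0, 0], [0, 0, 0], [0, 0, 0]]' --delta_rot '[[0, 0, 0], [0, 0, 0], [0, 0, 0], [0, 0, 0], [0, 0, 0], [0, 0, 0], [0, 0, 0], [0, 0, 0]]'

```text
clock: 17.75
tcp_pos: [0.4429, -0.2049, 0.1985]
eef_rot: [[0.0, 0.185, 0.983], [-0.001, 0.983, -0.185], [-1.0, -0.001, 0.0]]
contact_force: [0.4, 0.3, -0.2]
gripper_width: 0.0603
```

Call:
play_rows --grip '[0, 0]' --dp '[[0, 0, 0], [0, 0, 0]]' --delta_rot '[[0, 0, 0], [0, 0, 0]]'

```text
clock: 18.0
tcp_pos: [0.4429, -0.205, 0.1984]
eef_rot: [[-0.0, 0.185, 0.983], [-0.001, 0.983, -0.185], [-1.0, -0.001, 0.0]]
contact_force: [0.5, 0.7, 6.0]
gripper_width: 0.06
```

Call:
play_rows --grip '[0, 0, 0, 0, 0]' --dp '[[-0.02, 0, 0], [-0.06, 0, 0], [-0.04, 0, 0], [0, 0, 0], [0, 0, 0]]' --delta_rot '[[0, 0, 0], [0, 0, 0], [0, 0, 0], [0, 0, 0], [0, 0, 0]]'

```text
clock: 18.62
tcp_pos: [0.4418, -0.2044, 0.3162]
eef_rot: [[-0.003, 0.185, 0.983], [0.001, 0.983, -0.185], [-1.0, 0.0, -0.004]]
contact_force: [0.1, -0.1, -0.9]
gripper_width: 0.0598
```

```bash
python3 -c "
from h import *
target(.6594,-.027,.17,90-4.65)"
```

```text
dp tool (current axes) [-0.0014  0.2147  0.1809] after-turn axes [-0.0008  0.1945  0.2025] rot [-0.1052 -0.0035 -0.0004] q [-0.48 -0.02  2.09 -0.    1.07 -1.87] t 18.625
```

Call:
play_rows --grip '[0, 0, 0, 0, 0, 0, 0, 0]' --dp '[[0, 0, 0], [0, 0.0389, 0.0405], [0, 0.0389, 0.0405], [0, 0.0389, 0.0405], [0, 0.0389, 0.0405], [0, 0.0389, 0.0405], [0, 0, 0], [0, 0, 0]]' --delta_rot '[[-0.105, 0, 0], [0, 0, 0], [0, 0, 0], [0, 0, 0], [0, 0, 0], [0, 0, 0], [0, 0, 0], [0, 0, 0]]'

```text
clock: 19.62
tcp_pos: [0.659, -0.0272, 0.3138]
eef_rot: [[-0.007, 0.08, 0.997], [0.0, 0.997, -0.08], [-1.0, -0.0, -0.007]]
contact_force: [0.4, 0.4, -1.8]
gripper_width: 0.0599
```

Call:
play_rows --grip '[0, 0, 0, 0, 0, 0]' --dp '[[0.04, 0, 0], [0.04, 0, 0], [0.014, 0, 0], [0, 0, 0], [0, 0, 0], [0, 0, 0]]' --delta_rot '[[0, 0, 0], [0, 0, 0], [0, 0, 0], [0, 0, 0], [0, 0, 0], [0, 0, 0]]'

```text
clock: 20.38
tcp_pos: [0.6609, -0.0275, 0.2251]
eef_rot: [[0.002, 0.081, 0.997], [-0.0, 0.997, -0.081], [-1.0, 0.0, 0.002]]
contact_force: [-0.3, 0.1, -0.6]
gripper_width: 0.0597
```

```bash
python3 -c "
from h import *
s=status.sense();print(s['tcp_pos'],s['contact_force'])
target(.6594,-.027,.1984+.0185-.147,90-4.65)"
```

```text
[ 0.66085903 -0.0274601   0.2250608 ] [-0.28808935  0.09072181 -0.64901216]
dp tool (current axes) [ 0.0082  0.0003 -0.0015] after-turn axes [ 0.0082  0.0003 -0.0015] rot [-0.0002  0.0016 -0.    ] q [-0.08  0.4   1.78  0.    0.96 -1.57] t 20.375
```

Call:
play_rows --grip '[0, 0, 0, 0]' --dp '[[0.005, 0.0003, -0.0016], [0.002, 0, 0], [0, 0, 0], [0, 0, 0]]' --delta_rot '[[0, 0.002, 0], [0, 0, 0], [0, 0, 0], [0, 0, 0]]'

```text
clock: 20.88
tcp_pos: [0.6584, -0.0267, 0.2165]
eef_rot: [[-0.004, 0.081, 0.997], [0.0, 0.997, -0.081], [-1.0, 0.0, -0.004]]
contact_force: [-2.8, 0.6, 5.6]
gripper_width: 0.0598
```

Call:
play_rows --grip '[0, 0]' --dp '[[0.001, 0, 0], [0, 0, 0]]' --delta_rot '[[0, 0, 0], [0, 0, 0]]'

```text
clock: 21.12
tcp_pos: [0.6584, -0.0268, 0.2165]
eef_rot: [[-0.004, 0.081, 0.997], [0.0, 0.997, -0.081], [-1.0, 0.0, -0.004]]
contact_force: [-5.9, 1.5, 10.3]
gripper_width: 0.0599
```

Call:
play_rows --grip '[0, 0, 0.75, 0.85, 0.85, 0.85, 0.85, 0.85]' --dp '[[-0.0018, 0, 0], [0, 0, 0], [0, 0, 0], [0, 0, 0], [0, 0, 0], [0, 0, 0], [-0.03, 0, 0], [-0.05, 0, 0]]' --delta_rot '[[0, 0, 0], [0, 0, 0], [0, 0, 0], [0, 0, 0], [0, 0, 0], [0, 0, 0], [0, 0, 0], [0, 0, 0]]'

```text
clock: 22.12
tcp_pos: [0.6575, -0.0268, 0.2947]
eef_rot: [[-0.01, 0.081, 0.997], [0.001, 0.997, -0.081], [-1.0, 0.0, -0.01]]
contact_force: [0.4, -0.7, -0.3]
gripper_width: 0.0751
```

```bash
python3 -c "
from h import *
target(.4625,.206,.23,-3.4)"
```

```text
dp tool (current axes) [-0.0802  0.2162 -0.214 ] after-turn axes [-0.0823 -0.2084 -0.2208] rot [ 1.5488 -0.0077  0.0075] q [-0.08  0.32  1.74  0.    1.09 -1.57] t 22.125
```

Call:
play_rows --grip '[1, 1, 1, 1, 1, 1, 1, 1]' --dp '[[-0.0134, 0.036, -0.0357], [-0.0134, 0.036, -0.0357], [-0.0134, 0.036, -0.0357], [-0.0134, 0.036, -0.0357], [-0.0134, 0.036, -0.0357], [-0.0134, 0.036, -0.0357], [0, 0, 0], [0, 0, 0]]' --delta_rot '[[0, 0, 0], [0, 0, 0], [0, 0, 0], [0, 0, 0], [0, 0, 0], [0, 0, 0], [0.172, 0, 0], [0.172, 0, 0]]'

```text
clock: 23.12
tcp_pos: [0.4624, 0.2065, 0.3785]
eef_rot: [[-0.003, 0.416, 0.909], [0.001, 0.909, -0.416], [-1.0, -0.0, -0.003]]
contact_force: [-0.2, -0.3, -0.5]
gripper_width: 0.0882
```

Call:
play_rows --grip '[1, 1, 1, 1, 1, 1, 1, 1]' --dp '[[0, 0, 0], [0, 0, 0], [0, 0, 0], [0, 0, 0], [0, 0, 0], [0, 0, 0], [0, 0, 0], [0, 0, 0]]' --delta_rot '[[0.172, 0, 0], [0.172, 0, 0], [0.172, 0, 0], [0.172, 0, 0], [0.172, 0, 0], [0.172, 0, 0], [0.172, 0, 0], [0, 0, 0]]'

```text
clock: 24.12
tcp_pos: [0.463, 0.2057, 0.378]
eef_rot: [[-0.004, 0.998, -0.057], [0.0, -0.057, -0.998], [-1.0, -0.004, -0.0]]
contact_force: [0.1, -0.1, 0.4]
gripper_width: 0.0883
```

```bash
python3 -c "
from h import *
tops('wb',(.4625,.206),.1,(70,80,90,110))
s=status.sense();print(s['tcp_pos'],s['eef_rot'].round(3).tolist())
cv2.imwrite('pics/scene1.png',cams.capture('scene')); cv2.imwrite('pics/top2.png',cams.capture('top'))"
```

```text
guess px [320. 233.]
70 [0.4623 0.2118] -4.1912 76.2764 40.0077
80 [0.4624 0.2106] -4.3866 73.9823 39.6154
90 [0.4621 0.2059] -4.3866 64.5758 39.6154
110 [0.4619 0.2041] -4.3866 61.0301 39.6154
[0.46297926 0.20572944 0.37800578] [[-0.004, 0.998, -0.055], [0.0, -0.055, -0.998], [-1.0, -0.004, -0.0]]
```

View pics/wb.png

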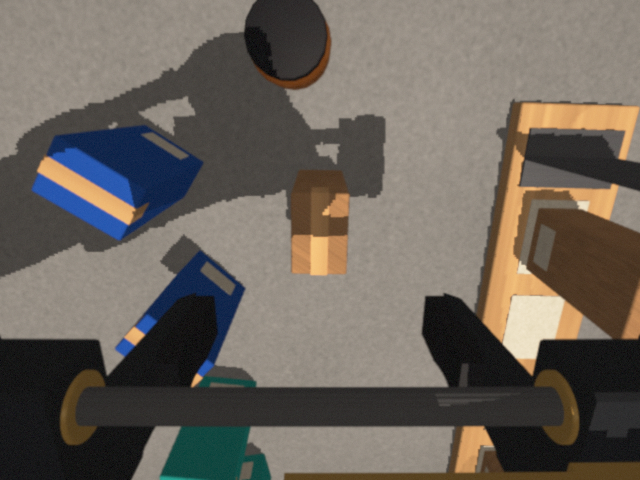

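View pics/scene1.png

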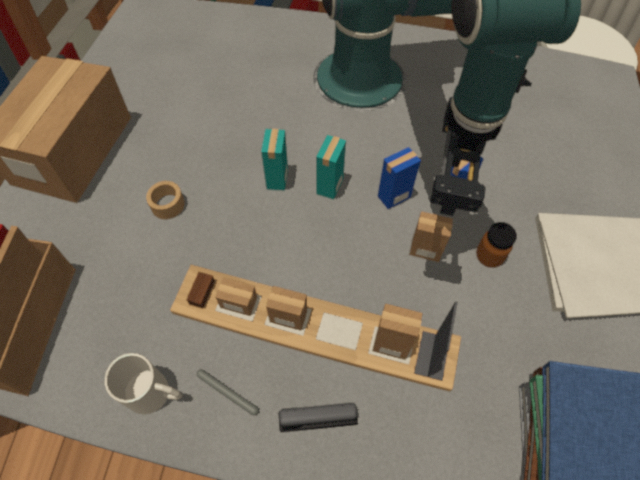

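The wrist view shows carton_b at (320,225), clear of the jar at (290,40). The scene view shows a, c and d upright on their marks, with mark2 at (340,331) free.

Call:
play_rows --grip '[0.75, 0.75, 0.75, 0.75, 0.75, 0, 0, 0]' --dp '[[0.03, -0.001, 0.001], [0.04, 0, 0], [0.04, 0, 0], [0.033, 0, 0], [0, 0, 0], [0, 0, 0], [0, 0, 0], [0, 0, 0]]' --delta_rot '[[0.019, 0, 0], [0, 0, 0], [0, 0, 0], [0, 0, 0], [0, 0, 0], [0, 0, 0], [0, 0, 0], [0, 0, 0]]'

```text
clock: 25.28
tcp_pos: [0.4622, 0.2052, 0.2366]
eef_rot: [[-0.001, 0.997, -0.077], [0.002, -0.077, -0.997], [-1.0, -0.001, -0.001]]
contact_force: [0.9, 1.1, 3.7]
gripper_width: 0.04
```

Call:
play_rows --grip '[0, 0]' --dp '[[0, 0, 0], [0, 0, 0]]' --delta_rot '[[0, 0, 0], [0, 0, 0]]'

```text
clock: 25.52
tcp_pos: [0.4622, 0.2052, 0.2366]
eef_rot: [[-0.001, 0.997, -0.077], [0.001, -0.077, -0.997], [-1.0, -0.001, -0.001]]
contact_force: [-0.2, 1.5, 5.9]
gripper_width: 0.0399
```

Call:
play_rows --grip '[0, 0, 0, 0]' --dp '[[-0.02, 0, 0], [-0.03, 0, 0], [0, 0, 0], [0, 0, 0]]' --delta_rot '[[0, 0, 0], [0, 0, 0], [0, 0, 0], [0, 0, 0]]'

```text
clock: 26.02
tcp_pos: [0.4612, 0.2047, 0.2841]
eef_rot: [[-0.005, 0.997, -0.077], [0.0, -0.077, -0.997], [-1.0, -0.005, 0.0]]
contact_force: [-0.6, -0.1, -1.9]
gripper_width: 0.0397
```

```bash
python3 -c "
from h import *
target(.6670,.068,.14,-4.65)"
```

```text
dp tool (current axes) [-0.0039  0.2158  0.1203] after-turn axes [-0.0029  0.2163  0.1195] rot [0.0037 0.0004 0.0048] q [0.37 0.05 2.08 0.   1.01 0.44] t 26.025
```

Call:
play_rows --grip '[0, 0, 0, 0, 0, 0, 0, 0]' --dp '[[0, 0, 0.06], [0, 0, 0.06], [0, 0.054, 0], [0, 0.054, 0], [0, 0.054, 0], [0, 0.054, 0], [0, 0, 0], [0, 0, 0]]' --delta_rot '[[0.0037, 0, 0.005], [0, 0, 0], [0, 0, 0], [0, 0, 0], [0, 0, 0], [0, 0, 0], [0, 0, 0], [0, 0, 0]]'

```text
clock: 27.02
tcp_pos: [0.6663, 0.0676, 0.2826]
eef_rot: [[-0.004, 0.997, -0.081], [-0.0, -0.081, -0.997], [-1.0, -0.004, 0.001]]
contact_force: [0.3, -0.0, -0.7]
gripper_width: 0.0398
```

```bash
python3 -c "
from h import *
s=status.sense();print(s['tcp_pos'],s['contact_force'])
target(.6670,.0683,.2366+.0185-.147,-4.65)"
```

```text
[0.66629548 0.06764558 0.2826286 ] [ 0.30879284 -0.01099908 -0.67029115]
dp tool (current axes) [ 0.0275  0.0007 -0.0007] after-turn axes [ 0.0275  0.0006 -0.0007] rot [-0.0001  0.0005  0.0036] q [0.06 0.35 1.73 0.   1.07 0.15] t 27.025
```

Call:
play_rows --grip '[0, 0, 0, 0]' --dp '[[0.015, 0, -0.0007], [0.008, 0, 0], [0, 0, 0], [0, 0, 0]]' --delta_rot '[[0, 0, 0], [0, 0, 0], [0, 0, 0], [0, 0, 0]]'

```text
clock: 27.52
tcp_pos: [0.6673, 0.0685, 0.2624]
eef_rot: [[0.001, 0.997, -0.081], [0.0, -0.081, -0.997], [-1.0, 0.001, -0.0]]
contact_force: [-0.6, 0.0, -1.2]
gripper_width: 0.0398
```

```bash
python3 -c "
from h import *
s=status.sense();print(s['tcp_pos'],s['contact_force'])
target(.6670,.0683,.2366+.0185-.147,-4.65)"
```

```text
[0.66727365 0.06850089 0.26240112] [-0.59668805  0.00990049 -1.22615436]
dp tool (current axes) [ 0.0073 -0.0003  0.0002] after-turn axes [ 0.0073 -0.0003  0.0002] rot [ 0.0001 -0.0001 -0.0013] q [ 0.07  0.37  1.74 -0.    1.03  0.15] t 27.525
```

Call:
play_rows --grip '[0, 0, 0, 0]' --dp '[[0.005, 0, 0], [0, 0, 0], [0.001, 0, 0], [0, 0, 0]]' --delta_rot '[[0, 0, 0], [0, 0, 0], [0, 0, 0], [0, 0, 0]]'

```text
clock: 28.02
tcp_pos: [0.6675, 0.0684, 0.2561]
eef_rot: [[0.001, 0.997, -0.081], [-0.0, -0.081, -0.997], [-1.0, 0.001, -0.0]]
contact_force: [-0.4, -0.9, -1.1]
gripper_width: 0.0398
```

Call:
play_rows --grip '[0, 0, 0.3, 0.6, 0.75, 0.75, 0.75, 0.75]' --dp '[[0.001, 0, 0], [0, 0, 0], [0, 0, 0], [0, 0, 0], [0, 0, 0], [0, 0, 0], [-0.03, 0, 0], [-0.05, 0, 0]]' --delta_rot '[[0, 0, 0], [0, 0, 0], [0, 0, 0], [0, 0, 0], [0, 0, 0], [0, 0, 0], [0, 0, 0], [0, 0, 0]]'

```text
clock: 29.02
tcp_pos: [0.6663, 0.0683, 0.3332]
eef_rot: [[-0.005, 0.997, -0.081], [-0.0, -0.081, -0.997], [-1.0, -0.005, 0.001]]
contact_force: [1.0, -0.1, 0.1]
gripper_width: 0.0661
```

Call:
play_rows --grip '[1, 1, 1, 1, 1, 1, 1]' --dp '[[-0.05, 0, 0], [0, -0.05, 0], [0, -0.05, 0], [0, -0.05, 0], [0, -0.05, 0], [0, 0, 0], [0, 0, 0]]' --delta_rot '[[0, 0, 0], [0, 0, 0], [0, 0, 0], [0, 0, 0], [0, 0, 0], [0, 0, 0], [0, 0, 0]]'

```text
clock: 29.9
tcp_pos: [0.4685, 0.0847, 0.3857]
eef_rot: [[0.003, 0.997, -0.081], [0.0, -0.081, -0.997], [-1.0, 0.003, -0.0]]
contact_force: [0.6, -0.4, 0.1]
gripper_width: 0.0876
```

Run:
```python
from h import *
M=dict(a=(.6750,.1622,.125),b=(.6671,.0675,.1),c=(.6593,-.0272,.075),d=(.6516,-.122,.05))
for n in("scene","top"):
    im=cams.capture(n); cv2.imwrite(f"pics/{n}9.png",im); c=cam(n)
    s=4; p=proj(c,[.663,.02,.07])[0]; x0,y0=(p-[100,75]).astype(int)
    o=cv2.resize(im[y0:y0+150,x0:x0+200],None,fx=s,fy=s,interpolation=2)
    a=np.radians(-4.65); T=np.array([[np.cos(a),-np.sin(a)],[np.sin(a),np.cos(a)]])
    q=np.array([[1,1],[1,-1],[-1,-1],[-1,1]])
    for k,(x,y,h) in M.items():   # expected outline of top face / mark, for the eye
        for hx,hy,z,col in((.02,.03,.018+h,(0,0,255)),(.026,.036,.018,(255,0,0))):
            P=np.c_[(q*[hx,hy])@T.T+[x,y],np.full(4,z)]
            cv2.polylines(o,[((proj(c,P)-[x0,y0]+.5)*s).astype(int)],True,col,1)
    cv2.imwrite(f"pics/chk_{n}.png",o)
```

```text
(no output)
```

View pics/chk_top.png

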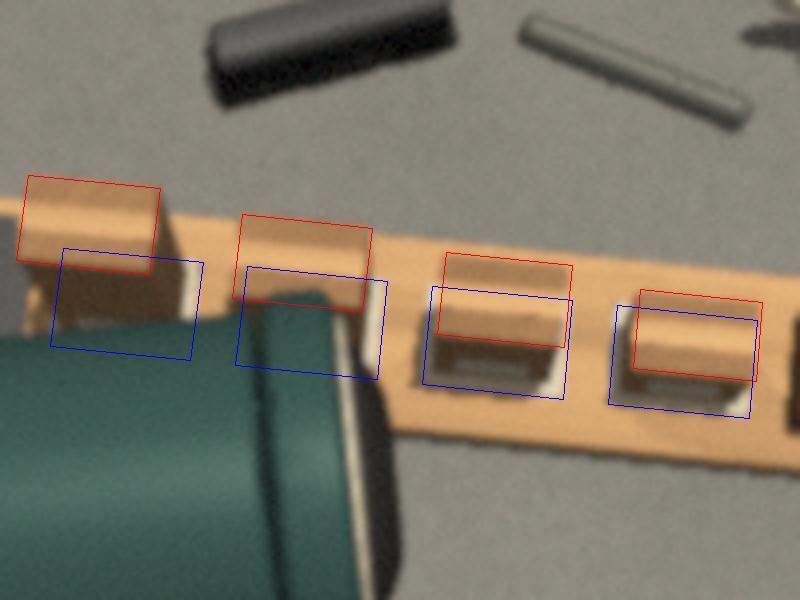

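View pics/chk_scene.png

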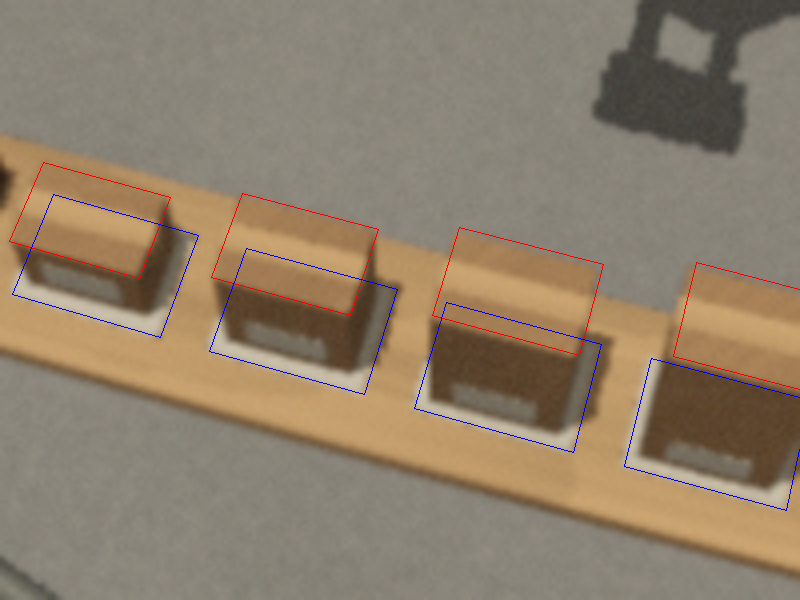

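Both overlays match: every carton sits inside its mark's rim, squared to it, within about 2 mm. Handing in.

```bash
python3 -c "
from cell import close_job
print(close_job())"
```

```text
the job is handed in; nothing more can be done
None
```

The four cartons stand on the board in height order from the bookend: a on mark1, b on mark2, c on mark3 and d on mark4. The job was handed in at about 30 s of the 115 s allowed, with the gripper open, clear of everything and touching nothing.

- **Placement:** in the last top and scene views all four are upright and squared to the row. Each sits inside its mark's rim, within about 2 mm of centred as far as the calibration can tell. The arm hid part of a's and b's marks in the top view; the scene view showed b's mark fully and most of a's.
- **Disagreement:** the two fixed cameras differ by about 3 mm along the row. I used their mean, which a wrist camera look at marks 2 and 3 confirmed to within about 1 mm.
- **Forces:** the highest outside force I read was about 12 N, when carton_c touched the board. I backed off before releasing it.
- **Jar and look-alikes:** I never moved near the jar. It was standing in its place in the wrist and scene views before the last pick. I did not measure its position again at the end. The blue and turquoise look-alikes were not touched.

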